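# Line up the kitchen canisters by size on the serving tray

## Task

Stand the four blue-lidded steel canisters upright on the tray's four black round pads in order of size, each in the middle of its pad: the smallest on the pad next to the red grip, the largest at the far end. Leave the glass bowl standing where it is.

Things in the scene. Friction and masses are not known exactly. Their poses are not given: they have to be found in the camera images.
- can_a_mid (a point): the smallest of the four loose steel kitchen canisters: an upright cylinder with a round bright blue lid flush with its side, 36 mm in diameter and 50 mm high overall; this point is its centre, 25 mm above its underside; z is its upright axis
- can_b_mid (a point): the second smallest of the four loose steel kitchen canisters: an upright cylinder with a round bright blue lid flush with its side, 44 mm in diameter and 64 mm high overall; this point is its centre, 32 mm above its underside; z is its upright axis
- can_c_mid (a point): the second largest of the four loose steel kitchen canisters: an upright cylinder with a round bright blue lid flush with its side, 52 mm in diameter and 78 mm high overall; this point is its centre, 39 mm above its underside; z is its upright axis
- can_d_mid (a point): the largest of the four loose steel kitchen canisters: an upright cylinder with a round bright blue lid flush with its side, 60 mm in diameter and 92 mm high overall; this point is its centre, 46 mm above its underside; z is its upright axis
- pad1: one of four flat black round pads, 66 mm across, in a straight row 92 mm apart on the fixed white tray (90 x 450 mm, its flat top 6 mm above the table, so a canister on a pad stands 6 mm above the table): the pad at the robot's right end of the tray (lowest y); the origin is the centre of the pad at the tray's top surface; x points across the row, y along it to the robot's left
- pad2: one of four flat black round pads, 66 mm across, in a straight row 92 mm apart on the fixed white tray (90 x 450 mm, its flat top 6 mm above the table, so a canister on a pad stands 6 mm above the table): the second pad from the robot's right; the origin is the centre of the pad at the tray's top surface; x points across the row, y along it to the robot's left
- pad3: one of four flat black round pads, 66 mm across, in a straight row 92 mm apart on the fixed white tray (90 x 450 mm, its flat top 6 mm above the table, so a canister on a pad stands 6 mm above the table): the third pad from the robot's right; the origin is the centre of the pad at the tray's top surface; x points across the row, y along it to the robot's left
- pad4: one of four flat black round pads, 66 mm across, in a straight row 92 mm apart on the fixed white tray (90 x 450 mm, its flat top 6 mm above the table, so a canister on a pad stands 6 mm above the table): the pad at the robot's left end of the tray (highest y); the origin is the centre of the pad at the tray's top surface; x points across the row, y along it to the robot's left
- red_grip: the red carrying grip, a fixed low block 84 x 26 mm rising 16 mm above the tray, at one end of the tray (either end), 67 mm beyond the centre of the nearest pad; the origin is the centre of its underside; a grey grip of the same shape is at the other end and does not matter
- bowl: a loose open green glass dessert bowl, 90 mm across the rim and 50 mm high, standing among the canisters; to be left where it is; the origin is the centre of its underside. A loose white salt shaker (48 mm across, 80 mm high, not listed) also stands among them; neither comes within 25 mm of a canister's side at the start
Things that resemble listed ones, but are neither listed nor needed, are in the scene too. What is shaped like the part that bears can_a_mid but brown, green or purple is not meant.

How it is judged:
By the outcome, as a careful person would: the job done as asked, in the order asked, and still so for the second after the job is handed in, with the robot touching nothing.
It also fails if it takes over 102 s, if anything falls off the work surface, if the arm or the gripper's body presses on something with over 40 N, if the wrist force passes 120 N, or if a joint passes its speed limit or range.

## Robot

A 7-joint arm with a two-finger parallel gripper is mounted at the origin on the work surface. World frame = base frame: x ahead of the robot, y to its left, z up, the work surface at z = 0. Lengths are in m, angles in rad, forces in N, time in s.
With the tool pointing down it reaches from about 0.425 to 0.875 m from the base axis. Payload 9.9 kg.
Tool frame: the origin (TCP) lies midway between the tips of the shut fingers; the grasp point (between the pads) lies 19 mm behind it; z points along the fingers, y is the line along which they close (so a half turn about z gives the same grasp; the last joint's range is limited). The gripper opens to 85 mm and grips with 20 to 120 N. Pads are 22 mm wide; open, the fingers measure 114 mm over their backs; the gripper's body (76 mm by 85 mm) begins 54 mm behind the grasp point. The pads swing forward as they close: fully open they stand 13 mm farther back than shut.
Start: joints at [-1.212, 0.576, 0.025, 1.437, -0.015, 1.129, -0.057], TCP at [0.289, 0.61, 0.231] pointing down, gripper open.
Joint ranges: [-2.76, 2.76], [-0.34, 2.15], [-1.52, 1.57], [0.19, 2.46], [-1.09, 4.23], [0.17, 1.99], [-2.82, 2.82]. Speed limits (rad/s): [2.22, 2.22, 3.01, 3.01, 3.14, 3.14, 3.14].

## Interface

Orientations are given as a rotation vector (axis times angle).
In Python, from rig import bot, viewer, job gives the robot as it stands. Calls block until the motion is done:
- bot.reach(position, orientation): joint-space move of the TCP to a pose.
- bot.servo_line(position, frame=None, velocity=0.15): straight line of the TCP; frame=None keeps the orientation; velocity is the mean speed in m/s.
- bot.goto_joints(angles): joint-space move.
- bot.command_gripper(opening, f_grip=None): opening from 0.0 (shut) to 1.0 (fully open); f_grip is the grip in N (None keeps the last); returns when the fingers have stopped.
- bot.wait(seconds).
- bot.inverse_kinematics(position, orientation): joint angles nearest the present ones, or None.
- viewer.camera(name): name is "scene" or "top" or "wrist"; returns a dict with "image" (400x640x3 uint8, blue, green, red), "fov_y" (degrees; the focal length in pixels is half the picture's height over the tangent of half this angle, whatever the lens; pixels are square), "cx", "cy" (the principal point, pixels), "R" (3x3) and "t" (3): a world point X has camera coordinates R X + t; the wrist camera has in their place "mount" (4x4, takes a point from camera to tool coordinates, whose origin is the TCP and whose axes are the flange's). Camera axes: x right, y down, z forward; pixel columns grow to the right and rows downward; lengths in m; the calibration is good to about 2 mm. A picture is of the moment at which its call begins: read the wrist's pose just before it. There is no depth.
A pose or a line that the arm cannot do raises bot.IKError and nothing moves.
- job.job_done(): hands the job in; it is judged then, once.
Readings, each from a call of its own:
- bot.read_time(): time.
- bot.read_q(): joint angles.
- bot.read_dq(): joint speeds.
- bot.read_joint_efforts(): joint torques, N m.
- bot.read_ee_pos(): TCP position.
- bot.read_eef_rot(): TCP orientation.
- bot.read_ft_force(): force on the tool from outside, world axes, zero at the start.
- bot.read_ft_torque(): the same for the moment, N m.
- bot.read_finger_gap(): opening from 0.0 (shut) to 1.0 (fully open).
- bot.read_finger_force(): force on a finger pad.
Only numpy, scipy, OpenCV 4.12 (cv2) and the standard library are available. Lean on these libraries where they do the work, as an engineer would, in place of code of your own. Each camera call takes 0.05 s, during which the arm holds its last target. There are 200 camera calls.

## Working session

There is one attempt and no reset: what is moved stays moved. The work goes in short steps, each a Python script; the robot and the scene stay as the last script left them, time stands still between calls to the robot, and variables do not carry over. Pictures are saved under pics/ and viewed, at most 14 in all, crops included, and the job is handed in when it is done.

```bash
ls; mkdir -p pics
python3 - <<'E'
from rig import bot, viewer, job
import cv2, numpy as np
for n in ["scene","top"]:
    c=viewer.camera(n); cv2.imwrite(f"pics/{n}0.png",c["image"])
    print(n,c["fov_y"],c["cx"],c["cy"],np.round(c["R"],4).tolist(),np.round(c["t"],4).tolist(),[k for k in c])
print(bot.read_time(),bot.read_ee_pos(),bot.read_eef_rot(),bot.read_finger_gap())
E
```

```text
pics
scene 54.52565941283971 321.6336135949738 198.5457825413362 [[0.4237, 0.9057, -0.0108], [0.7569, -0.3606, -0.5451], [-0.4976, 0.2228, -0.8383]] [-0.2244, -0.3635, 1.2226] ['image', 'fov_y', 'cx', 'cy', 'R', 't']
top 43.83384101834106 322.3276370001128 189.23131010357162 [[0.0236, -0.9997, -0.0101], [-0.9986, -0.0231, -0.0477], [0.0474, 0.0113, -0.9988]] [-0.0203, 0.522, 1.3781] ['image', 'fov_y', 'cx', 'cy', 'R', 't']
0.1 [0.28904008 0.60956217 0.23054457] [-6.89742435e-01 -3.06471921e+00  2.23415330e-03] 0.9960266859436183
```

View pics/scene0.png

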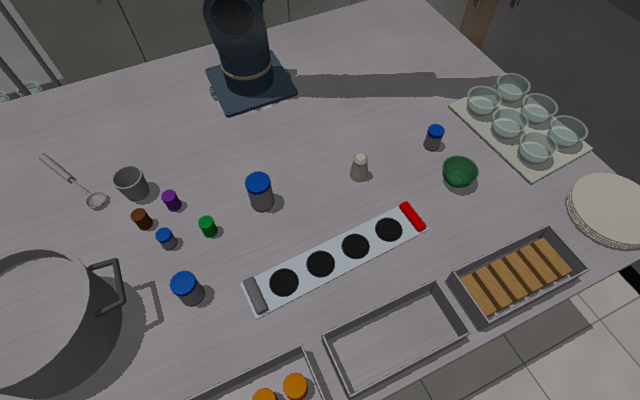

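View pics/top0.png

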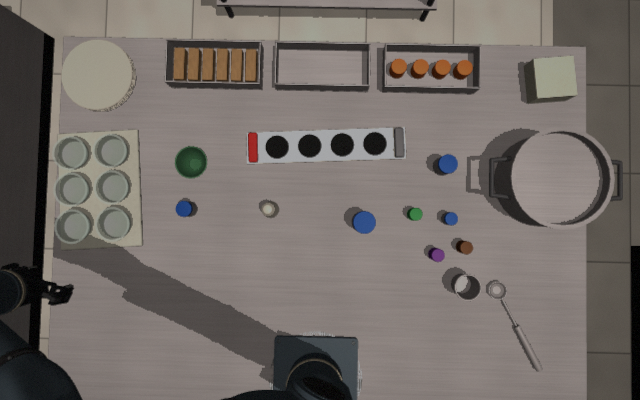

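The red grip is at the high-y end: top view (253,147), scene (412,216). So pad4 takes the smallest canister and pad1 the largest.

Blue lids in the top view: (185,209), (364,222), (447,163) and (451,218). Look-alikes are green (415,214), brown (465,247) and purple (437,255), plus the salt shaker (269,209) and steel cup (462,283). I choose the four blue lids.

```bash
cat > h.py <<'E'
import cv2, numpy as np
from rig import bot, viewer, job
from scipy.optimize import least_squares
from scipy.spatial.transform import Rotation as Ro
SZ={'a':(.036,.050),'b':(.044,.064),'c':(.052,.078),'d':(.060,.092)}
def f(c): return 200/np.tan(np.radians(c['fov_y']/2))
def proj(c,X):
    p=np.atleast_2d(X)@np.array(c['R']).T+c['t']
    return p[:,:2]/p[:,2:]*f(c)+[c['cx'],c['cy']]
def ray(c,uv,z):
    d=np.array([(uv[0]-c['cx'])/f(c),(uv[1]-c['cy'])/f(c),1]); R=np.array(c['R'])
    o=-R.T@c['t']; d=R.T@d; return o+d*(z-o[2])/d[2]
def blobs(mask,amin):
    n,l,s,ce=cv2.connectedComponentsWithStats(mask.astype(np.uint8))
    return [(ce[i],s[i],l==i) for i in range(1,n) if s[i,4]>=amin]
def blue(im):
    h=cv2.cvtColor(im,cv2.COLOR_BGR2HSV); return cv2.inRange(h,(100,150,60),(122,255,255))>0
A=np.linspace(0,2*np.pi,60); CI=np.c_[np.cos(A),np.sin(A)]
def lidmom(c,x,y,k,t):
    r,h=SZ[k][0]/2,SZ[k][1]
    P=np.vstack([np.c_[CI*r+[x,y],np.full(60,z)] for z in (h,h-t)])
    m=cv2.moments(cv2.convexHull(proj(c,P).astype(np.float32)))
    return np.array([m['m10']/m['m00'],m['m01']/m['m00']]),m['m00']
def wristcam():
    """wrist camera as a world-calibrated camera"""
    p=np.array(bot.read_ee_pos()); R=Ro.from_rotvec(bot.read_eef_rot()).as_matrix()
    c=viewer.camera('wrist'); M=np.array(c['mount'])
    Rw=R@M[:3,:3]; o=R@M[:3,3]+p
    c['R']=Rw.T; c['t']=-Rw.T@o; return c
E
python3 - <<'E'
from h import *
S=viewer.camera('scene');T=viewer.camera('top')
bs=blobs(blue(S['image']),30);bt=blobs(blue(T['image']),30)
for n,b in (('S',bs),('T',bt)):
    for x in b: print(n,x[0].round(1),x[1])
im=T['image']; d=(im.max(2)<45); d[:, :240]=0; d[:,410:]=0; d[:125]=0; d[165:]=0
pads=[ray(T,b[0],.006) for b in blobs(d,150)]; print('padsT',np.round(pads,4))
d=(S['image'].max(2)<45); d[:210]=0;d[310:]=0;d[:,:240]=0;d[:,:][:,430:]=0
print('padsS',[ray(S,b[0],.006).round(4) for b in blobs(d,150)])
# match lids across views, all size hypotheses
for t in bt:
    best=[]
    for k in SZ:
      x0=ray(T,t[0],SZ[k][1])[:2]
      for s in bs:
        # lid thickness 12mm guess fitted
        def r(p):
            a,b=lidmom(T,p[0],p[1],k,p[2]),lidmom(S,p[0],p[1],k,p[2])
            return np.r_[a[0]-t[0],b[0]-s[0],2*(np.sqrt(a[1])-np.sqrt(t[1][4])),2*(np.sqrt(b[1])-np.sqrt(s[1][4]))]
        o=least_squares(r,[*x0,.012],bounds=([-2,-2,.004],[2,2,.025]),x_scale=[.01,.01,.01],diff_step=1e-4)
        best.append((o.cost,k,o.x.round(4),o.fun.round(1)))
    best.sort(key=lambda v:v[0]); print(t[0].round(0)); [print('  ',b) for b in best[:2]]
red=cv2.inRange(cv2.cvtColor(T['image'],cv2.COLOR_BGR2HSV),(0,180,100),(5,255,255))
for b in blobs(red>0,60): print('red',b[0],ray(T,b[0],.022).round(3),b[1])
g=blobs(cv2.inRange(cv2.cvtColor(T['image'],cv2.COLOR_BGR2HSV),(60,80,30),(85,255,255))>0,60)
for b in g: print('green',b[0],ray(T,b[0],.04).round(3),b[1])
print('shaker',ray(T,(269,209),.07).round(3),'bowl',ray(T,(191,161),.04).round(3))
v=np.hstack([cv2.resize(T['image'][140:265,160:290],None,fx=3,fy=3,interpolation=2),cv2.resize(T['image'][140:265,345:480],None,fx=3,fy=3,interpolation=2)])
cv2.imwrite('pics/crop1.png',v)
E
```

```text
S [435.7 130.8] [428 124  16  15 178]
S [257.1 182.3] [245 172  25  23 432]
S [162.9 234.5] [156 228  15  15 173]
S [182.4 282.8] [170 271  26  25 483]
T [447.2 163.5] [438 155  19  18 267]
T [183.4 208.3] [176 201  16  15 190]
T [363.6 221.8] [353 212  22  21 371]
T [450.4 218.2] [445 213  12  12 117]
padsT [[ 0.6561 -0.1516  0.006 ]
 [ 0.6457  0.032   0.006 ]
 [ 0.6509 -0.0597  0.006 ]
 [ 0.6405  0.1241  0.006 ]]
padsS [array([0.6406, 0.124 , 0.006 ]), array([0.6458, 0.032 , 0.006 ]), array([ 0.651 , -0.0601,  0.006 ]), array([ 0.656, -0.152,  0.006])]
[447. 163.]
   (np.float64(3.9243598411380423), 'c', array([ 0.5964, -0.3412,  0.004 ]), array([ 0.3, -0.2,  0.2, -0.4,  2.2,  1.6]))
   (np.float64(8.306176086530535), 'b', array([ 0.5907, -0.3458,  0.025 ]), array([-0.1,  2.8,  0.9,  2.3, -1.4, -0.8]))
[183. 208.]
   (np.float64(1.744435368761388), 'b', array([0.4607, 0.3646, 0.004 ]), array([ 0.2, -0.3,  0. , -0.5,  1.7,  0.3]))
   (np.float64(7.461291068682803), 'a', array([0.4554, 0.3738, 0.0191]), array([-1. ,  1.6, -0.1,  2.5, -2.2, -0.2]))
[364. 222.]
   (np.float64(2.739721655388306), 'd', array([ 0.436 , -0.1204,  0.004 ]), array([ 0.4, -0.2,  0.2, -0.4,  2.1,  0.9]))
   (np.float64(12.310188045491026), 'c', array([ 0.4289, -0.1202,  0.0196]), array([-0.3,  2.3,  0.7,  2.5, -3.4, -0.9]))
[450. 218.]
   (np.float64(3.9941816956818896), 'a', array([ 0.4506, -0.3585,  0.004 ]), array([ 0.4, -0.1,  0.2, -0.3,  2.3,  1.5]))
   (np.float64(65.84479280495762), 'b', array([ 0.4547, -0.3554,  0.004 ]), array([ 0.5, -1.7, -0.2, -2.2,  7.9,  7.8]))
red [252.41125541 146.83982684] [0.636 0.19  0.022] [248 133   9  29 231]
green [190.39147803 161.60053262] [0.589 0.357 0.04 ] [175 147  31  31 751]
green [414.21710526 213.55921053] [ 0.46  -0.261  0.04 ] [407 208  15  12 152]
shaker [0.463 0.133 0.07 ] bowl [0.591 0.355 0.04 ]
```

View pics/crop1.png

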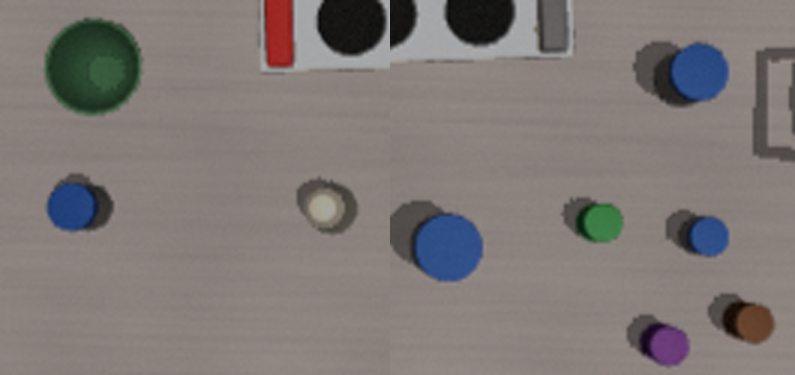

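The crop confirms four blue lids of distinct sizes, with the bowl, shaker and coloured decoys separate from them. In the fit, a, b, c and d are clearly (0.451,-0.359), (0.461,0.365), (0.596,-0.341) and (0.436,-0.120). Next I check IK and take a closer look at a.

```bash
cat >> h.py <<'E'
CAN={'a':(.4506,-.3585),'b':(.4607,.3646),'c':(.5964,-.3412),'d':(.436,-.1204)}
PAD={'d':(.656,-.1517),'c':(.651,-.0598),'b':(.6458,.032),'a':(.6405,.1241)}
def down(th,flip=False):  # tool z down, tool y along world direction th
    y=np.array([np.cos(th),np.sin(th),0])*(-1 if flip else 1); z=np.array([0,0,-1.])
    return Ro.from_matrix(np.c_[np.cross(y,z),y,z]).as_rotvec()
TCPZ={'a':.012,'b':.018,'c':.025,'d':.036}   # TCP above the underside when gripped
E
python3 - <<'E'
from h import *
TH=-.0565
for k in 'abcd':
  for fl in (0,1):
    for xy,zs in ((CAN[k],(TCPZ[k],.24)),(PAD[k],(TCPZ[k]+.006,.24))):
      q=[bot.inverse_kinematics([*xy,z],down(TH,fl)) for z in zs]
      print(k,fl,[None if v is None else np.round(v,2).tolist() for v in q])
E
```

```text
a 0 [[0.47, 0.72, 0.19, 1.92, -0.25, 0.52, 0.78], [0.16, 0.49, 0.67, 1.71, -0.34, 1.06, 0.89]]
a 0 [[-0.43, 0.8, 0.29, 1.71, -0.33, 0.68, -0.02], [-0.52, 0.57, 0.44, 1.5, -0.26, 1.13, -0.09]]
a 1 [[0.08, 0.93, 0.91, 1.94, -1.03, 0.83, -1.62], [-0.1, 0.8, 1.36, 1.72, -0.81, 1.32, -1.77]]
a 1 [[-0.01, 0.8, -0.43, 1.7, 0.46, 0.75, 2.42], [-0.04, 0.55, -0.38, 1.48, 0.21, 1.15, 2.63]]
b 0 [[-0.87, 0.72, 0.19, 1.89, -0.24, 0.55, -0.57], [-0.98, 0.46, 0.35, 1.67, -0.17, 1.04, -0.63]]
b 0 [[-0.32, 0.79, 0.33, 1.73, -0.37, 0.69, 0.16], [-0.42, 0.57, 0.5, 1.52, -0.29, 1.13, 0.09]]
b 1 [[-0.49, 0.73, -0.42, 1.88, 0.47, 0.63, 1.89], [-0.45, 0.46, -0.46, 1.65, 0.23, 1.08, 2.11]]
b 1 [[0.13, 0.79, -0.43, 1.71, 0.45, 0.75, 2.57], [0.07, 0.54, -0.33, 1.5, 0.18, 1.14, 2.8]]
c 0 [[0.24, 0.84, 0.39, 1.61, -0.42, 0.77, 0.75], [-0.02, 0.77, 0.97, 1.41, -0.64, 1.3, 0.93]]
c 0 [[-0.17, 0.79, 0.33, 1.7, -0.36, 0.71, 0.29], [-0.29, 0.59, 0.54, 1.5, -0.32, 1.14, 0.26]]
c 1 [[-0.0, 1.01, 0.91, 1.62, -0.92, 0.99, -1.98], [-0.1, 0.95, 1.36, 1.41, -0.93, 1.49, -1.98]]
c 1 [[0.27, 0.78, -0.42, 1.69, 0.43, 0.77, 2.73], [-0.57, 0.91, 1.36, 1.51, -0.89, 1.44, -2.38]]
d 0 [[0.06, 0.57, 0.15, 2.23, -0.23, 0.36, 0.35], [-0.41, 0.31, 0.77, 2.0, -0.26, 0.94, 0.43]]
d 0 [[-0.03, 0.8, 0.34, 1.64, -0.35, 0.77, 0.41], [-0.14, 0.62, 0.55, 1.44, -0.34, 1.17, 0.39]]
d 1 [[0.42, 0.58, -0.37, 2.21, 0.5, 0.43, 2.73], [-0.69, 0.57, 1.37, 2.0, -0.63, 1.1, -2.23]]
d 1 [[-0.37, 1.09, 1.13, 1.65, -1.07, 1.14, -2.14], [-0.41, 0.94, 1.36, 1.45, -0.91, 1.47, -2.26]]
```

Run:
```python
from h import *
TH=-.0565
bot.command_gripper(.68,40)
bot.reach([*CAN['a'],.20],down(TH))
c=wristcam(); cv2.imwrite('pics/w1.png',c['image'])
print(bot.read_time(),bot.read_ee_pos(),np.round(c['mount'],3),c['fov_y'])
bl=blobs(blue(c['image']),100); print([(b[0],b[1]) for b in bl]); print([ray(c,b[0],.05).round(4) for b in bl])
```

```text
4.0667 [ 0.45110724 -0.35794495  0.19992456] [[ 0.    -0.965 -0.261  0.067]
 [ 1.    -0.     0.001 -0.   ]
 [-0.001 -0.261  0.965 -0.143]
 [ 0.     0.     0.     1.   ]] 67.88871934806723
[(array([483.92179392, 167.40770941]), array([ 453,  140,   62,   56, 2698], dtype=int32)), (array([325.36334056, 188.00759219]), array([309, 171,  34,  35, 922], dtype=int32))]
[array([ 0.609 , -0.3447,  0.05  ]), array([ 0.451 , -0.3569,  0.05  ])]
```

View pics/w1.png

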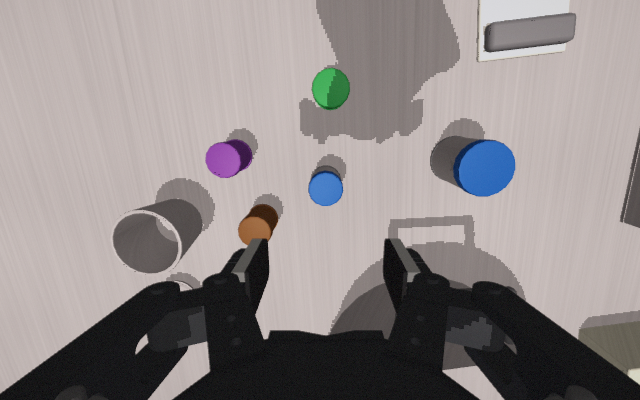

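The wrist view shows can a at (325,188), between the fingers. It agrees with the fixed cameras to 1.6 mm, and brown (255,230) is clear of the left finger. Picking and placing a.

```bash
cat >> h.py <<'E'
TH=-.0565
OPEN={'a':.68,'b':.78,'c':.87,'d':1.0}
def pick(k,xy,ztop=.20):
    z=TCPZ[k]
    bot.servo_line([*xy,z],down(TH),velocity=.13)
    bot.command_gripper(0.,60)
    print(k,'grip gap mm',bot.read_finger_gap()*85,'F',bot.read_finger_force(),'tcp',np.round(bot.read_ee_pos(),4))
    bot.servo_line([*xy,ztop],velocity=.2)
    print(' after lift',bot.read_finger_gap()*85,bot.read_ft_force(),bot.read_time())
def place(k,off=(0,0),ztop=.20):
    xy=np.array(PAD[k])+off
    bot.reach([*xy,ztop],down(TH))
    z=TCPZ[k]+.006+.001
    bot.servo_line([*xy,z+.03],velocity=.2)
    bot.servo_line([*xy,z],velocity=.04); bot.wait(.2)
    print(' place tcp',np.round(bot.read_ee_pos()-np.array([*xy,z]),4),bot.read_ft_force())
    bot.command_gripper(OPEN[k]); bot.wait(.1)
    bot.servo_line([*xy,ztop],velocity=.2)
    print(' placed',bot.read_time())
E
python3 - <<'E'
from h import *
pick('a',(.4508,-.3577)); place('a')
c=wristcam(); cv2.imwrite('pics/w2.png',c['image'])
bl=blobs(blue(c['image']),100); print([(b[0].round(0),ray(c,b[0],.056).round(4)) for b in bl])
E
```

```text
a grip gap mm 34.905116783142745 F 59.362367391586304 tcp [ 0.4511 -0.3579  0.0127]
 after lift 34.72782209264142 [-0.51879365  0.13855284 -1.74751821] 7.0917
 place tcp [ 0.0001 -0.     -0.0001] [-0.23618291  0.93244917 -0.69876616]
 placed 12.4833
[(array([327., 190.]), array([0.6405, 0.1247, 0.056 ])), (array([159., 397.]), array([ 0.4236, -0.1213,  0.056 ]))]
```

View pics/w2.png

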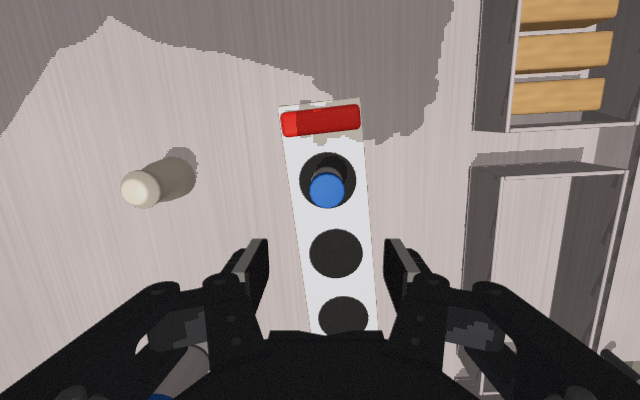

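The image shows a standing upright at (327,190) in the pad next to the red grip, within 1 mm of the pad centre. Continuing with b.

```bash
cat >> h.py <<'E'
def go(k):
    bot.command_gripper(OPEN[k],60)
    bot.reach([*CAN[k],.20],down(TH)); bot.wait(.2)
    c=wristcam(); h=SZ[k][1]
    P=[ray(c,b[0],h)[:2] for b in blobs(blue(c['image']),100)]
    p=min(P,key=lambda p:np.hypot(*(p-CAN[k]))); print(k,'wrist',p.round(4),'fixed',CAN[k])
    assert np.hypot(*(p-CAN[k]))<.006
    pick(k,(p+CAN[k])/2); place(k)
    c=wristcam(); P=[ray(c,b[0],h+.006)[:2] for b in blobs(blue(c['image']),100)]
    p=min(P,key=lambda p:np.hypot(*(p-PAD[k]))); print(k,'placed at',p.round(4),'pad',PAD[k])
    cv2.imwrite(f'pics/placed_{k}.png',c['image'])
E
python3 - <<'E'
from h import *
go('b')
E
```

```text
b wrist [0.4609 0.368 ] fixed (0.4607, 0.3646)
b grip gap mm 43.05655839294636 F 60.410816073417664 tcp [0.461  0.3665 0.0188]
 after lift 42.857196115267286 [ 0.60981072 -0.25058025 -1.59877405] 17.125
 place tcp [ 0.0001 -0.     -0.0001] [-0.00738956 -0.67811187 -0.65467957]
 placed 22.0083
b placed at [0.6459 0.0336] pad (0.6458, 0.032)
```

View pics/placed_b.png

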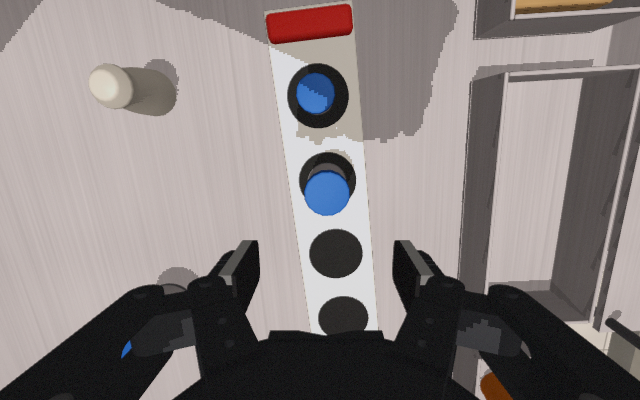

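b stands upright at (327,192) on pad3, 1.6 mm off centre. Next, c and then d.

Run:
```python
from h import *
go('c')
```

```text
c wrist [ 0.5972 -0.3394] fixed (0.5964, -0.3412)
c grip gap mm 50.86493091297688 F 62.35294818878174 tcp [ 0.5973 -0.3406  0.0259]
 after lift 50.5628909439544 [-0.47633522  0.30624544 -2.50914301] 26.825
 place tcp [ 0.     -0.0001 -0.0001] [-0.02082548  0.34055743 -0.86482541]
 placed 31.3167
c placed at [ 0.6511 -0.0587] pad (0.651, -0.0598)
```

View pics/placed_c.png

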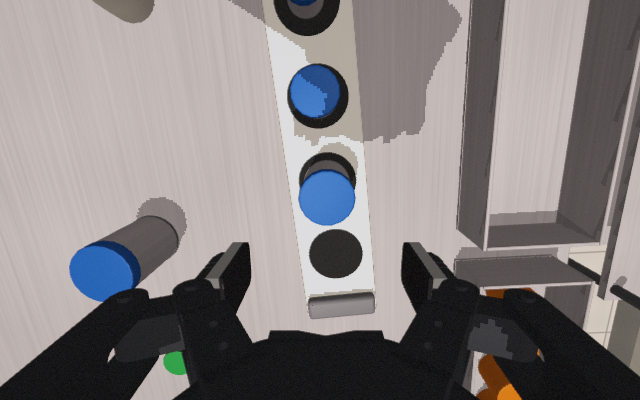

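c stands upright at (327,197) on pad2, and d at (105,272) is untouched.

Run:
```python
from h import *
go('d')
bot.reach([.45,.25,.25],down(TH)); bot.wait(.5)
for n in ('scene','top'):
    c=viewer.camera(n); cv2.imwrite(f'pics/{n}_end.png',c['image'])
    for k in SZ:
        e,m=lidmom(c,*PAD[k],k,.004); e=proj(c,[*PAD[k],SZ[k][1]+.006])[0]
        b=[b[0] for b in blobs(blue(c['image']),30)]; b=min(b,key=lambda v:np.hypot(*(v-e)))
        print(n,k,(ray(c,b,SZ[k][1]+.006)[:2]-PAD[k]).round(4))
print(bot.read_time())
```

```text
d wrist [ 0.4361 -0.1179] fixed (0.436, -0.1204)
d grip gap mm 58.70313871453807 F 55.328888297080994 tcp [ 0.4361 -0.1191  0.0367]
 after lift 58.53475017756721 [ 0.42541104  0.13175577 -1.63314054] 35.5417
 place tcp [ 0.     -0.0001 -0.0001] [-3.13106083 -0.08710774  1.85455663]
 placed 39.7333
d placed at [ 0.6559 -0.1505] pad (0.656, -0.1517)
scene a [ 0.002  -0.0041]
scene b [ 0.0015 -0.0025]
scene c [ 0.0017 -0.0028]
scene d [ 0.0015 -0.0025]
top a [-0.001  -0.0012]
top b [-0.001  -0.0005]
top c [-0.0026 -0.0008]
top d [-0.0023  0.    ]
42.05
```

View pics/scene_end.png

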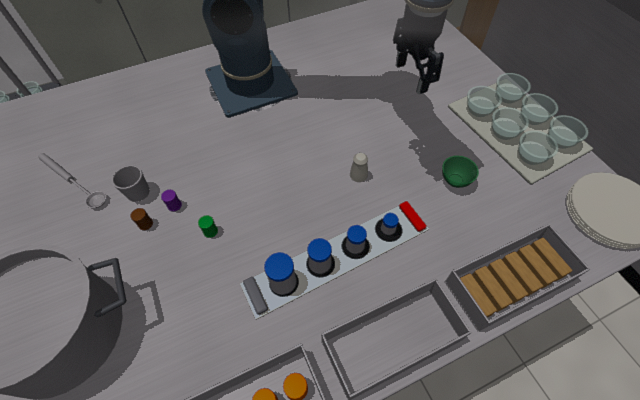

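All four stand upright, from largest at the grey end (279,272) to smallest by the red grip (390,226). The bowl at (460,172) has not moved, and the arm touches nothing.

```bash
python3 -c "
from rig import job
print(job.job_done())"
```

```text
the job is handed in; nothing more can be done
None
```

The job is handed in: all four canisters stand upright on their pads in size order, smallest by the red grip, each centred to within about 2–4 mm by the cameras, the bowl left in place, and 42 s used.

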